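# Centre a belt pulley under the cone of a centring stand

## Task

Slide the aluminium belt pulley over the base plate of the centring stand until its tapered bore lies below the raised brass cone; keep it flat on the plate, do not lift it. Then press the red knob down until the cone is fully home in the bore and has centred the pulley, and leave it down like that. Do not knock the small brown carton or the black case about.

Things in the scene. Friction and masses are not known exactly. Their poses are not given: they have to be found in the camera images.
- stand: Centring stand, fixed: grey base plate 340 x 220 mm, 15 mm thick (x -200 to +140, y -110 to +110 mm), steel column 30 mm across, 190 mm high at x = +118 mm, and a blue arm from it to a sleeve (radius 19 mm, 133 to 167 mm above the table) on the spindle axis. Open to -x and both y sides under the arm. Origin on the table straight below the spindle axis, z up.
- plate_centre (a point): Point on the plate's top face (15 mm above the table) straight below the spindle axis; axes as the stand's.
- spindle (a joint): Spindle travel in m: 0 up, grows as pressed down, stop at 0.061, starts at 0 to 0.008. No spring: slides with 5 N friction (about 3 N push beyond its weight), stays where left. At 0 the cone tip is 60 mm above the plate, 18 mm above the hub. Fully home in the pulley: about 0.056 (tip 4 mm above the plate); without pulley it goes on to 0.061; on the hub face it stops at about 0.018.
- knob_top (a point): Centre of the top face of the red knob on the spindle (32 mm across, 18 mm thick), 250 mm above the table when the spindle is fully up, moving down with it. Press here from above.
- cone_tip (a point): Centre of the flat tip (18 mm across) of the brass cone at the spindle's lower end. The tip widens to 29 mm within 4 mm, then the cone widens to 55 mm at 42 mm above the tip, about 18 degrees to its axis, matching the pulley's bore.
- pulley: Loose aluminium belt pulley flat on the plate, 170 mm across, rim 22 mm high, hub 68 mm across and 42 mm high. Tapered through bore: 52 mm across at the top, 24 mm at the underside. 0.4 to 0.85 kg, friction on the plate about 0.25. Origin at the centre of its underside, z up; yaw is free. The cone pulls it central if it is within about 10 mm of the axis as the spindle comes down.
- brown_carton: Small plain brown carton, 62 x 61 mm, 94 mm tall, loose bystander; origin at the centre of its underside.
- domed_case: Small black domed case, 80 x 118 mm, 42 mm high, loose bystander; origin at the centre of its underside.
Things that resemble listed ones, but are neither listed nor needed, are in the scene too. There is more than one size of the pulley; the one meant has the size given above.

How it is judged:
On the way:
1. the pulley lies with its bore under the raised cone (within 20 mm of the axis, spindle pressed less than 30 mm) (horizontal distance between pulley and plate_centre below 0.02 m and value of joint spindle below 0.03 m), for 0.1 s.
At the end, for the whole second after the job is handed in: The spindle is down between 53 and 58.5 mm, so that its cone is seated in the pulley's bore; the pulley lies flat on the plate (tilt under 0.03 rad, less than 3 mm above it), at rest, its centre within 2.5 mm of the spindle axis (value of joint spindle between 0.053 and 0.0585 m and horizontal distance between pulley and plate_centre below 0.0025 m and angle between pulley's own z axis and vertical below 0.03 rad and z of pulley in the frame of plate_centre below 0.003 m and linear speed of pulley below 0.02 m/s); the robot touches nothing.
It fails at once if the pulley is lifted more than 12 mm off the plate, tipped by more than 0.25 rad or dropped off it (z of pulley in the frame of plate_centre above 0.012 m or z of pulley in the frame of plate_centre below -0.008 m or angle between pulley's own z axis and vertical above 0.25 rad).
It fails at once if the small brown carton or the black case is moved by more than 30 mm (distance of any of brown_carton, domed_case from where it was at the start of the episode above 0.03 m).
It also fails if it takes over 45 s, if anything falls off the work surface, if the arm or the gripper's body presses on something with over 40 N, if the wrist force passes 120 N, or if a joint passes its speed limit or range.

## Robot

A 7-joint arm with a two-finger parallel gripper is mounted at the origin on a cart in front of the work surface, level with it; the furniture and walls round the work are solid. World frame = base frame: x ahead of the robot, y to its left, z up, the work surface at z = 0. Lengths are in m, angles in rad, forces in N, time in s.
With the tool pointing down it reaches from about 0.4 to 0.875 m from the base axis. Payload 4.4 kg.
Tool frame: the origin (TCP) lies between the finger pads; the fingertips stand 25 mm ahead of it and the grasp point (between the pads) lies 6 mm ahead of it; z points along the fingers, x is the direction in which the jaws open and shut, and the axes are right-handed (so a half turn about z gives the same grasp; the last joint's range is limited). The gripper opens to 85 mm and grips with 20 to 120 N. Pads are 22 mm wide; open, the fingers measure 114 mm over their backs; the gripper's body (76 mm by 85 mm) begins 54 mm behind the grasp point. The pads swing forward as they close: fully open they stand 13 mm farther back than shut.
Start: joints at [-1.346, 0.628, 0.038, 1.517, -0.027, 0.996, -0.02], TCP at [0.186, 0.623, 0.256] pointing down, gripper open.
Joint ranges: [-3.06, 3.06], [-0.37, 2.12], [-1.25, 1.32], [0.18, 2.47], [-1.1, 4.24], [0.23, 1.98], [-2.94, 2.94]. Speed limits (rad/s): [2.57, 2.57, 3.14, 3.14, 3.14, 3.14, 3.14].

## Interface

Orientations are given as [roll, pitch, yaw] about the fixed x, y, z axes, in that order (R = Rz(yaw) Ry(pitch) Rx(roll)).
In Python, from cell import * gives the robot as it stands. The module is installed in compiled form; this text tells all that it offers.
- The arm moves only by the tool carry_out, never from a script. Its argument "moves" is a list of rows, each an object with "delta_pos": the shift along the world's x, y, z in m, a list of three; "rotation": the turn, a rotation vector about the world's x, y, z in rad, a list of three. In form: [{"delta_pos": [dx, dy, dz], "rotation": [ax, ay, az]}, ...]. A call has 1 to 20 rows; each row shifts and turns the pose as measured when the row begins; what a row does not reach is not made up. A row lasts 1/8 s, in which the tool goes at most 62.5 mm and 10.7 degrees, less where a joint would pass 70% of its speed; a pose out of reach is approached as far as the arm can. A call with a gripper value outside its range is refused whole. "gripper" is the finger opening in m, from 0 to 0.0854, set as the call begins (left out, the last holds). The fingers move at their own pace and stop on an object; "newtons" is the grip in N (left out, the last holds). Time passes only in rows, so rows that do not move let the fingers close. It gives the time, the measured TCP pose, the force and the opening at its end, in the units of the state.
- sense(): the state, without advancing time (a new reading comes with each control period).
- read_camera(name): name is "scene" or "top" or "wrist"; returns a dict with "image" (400x640x3 uint8, red, green, blue), "z_map" (400x640 float32, m along the optical axis (not along the pixel's ray), 0 where there is no reading), "fx", "fy", "cx", "cy" (pixels), "position" and "orientation" of the camera in the world; the wrist camera has in their place "hand_eye" (4x4, takes a point from camera to tool coordinates, whose origin is the TCP and whose axes are the tool frame's). Camera axes: x right, y down, z forward; pixel columns grow to the right and rows downward; lengths in m; the calibration is good to about 2 mm. A picture is of the moment at which its call begins: read the wrist's pose just before it.
- hand_in(): hands the job in, once; it reports no verdict.
The state is a dict: "time_s": time; "q": joint angles; "joint_velocities": joint speeds; "joint_efforts": joint torques, N m; "tcp_pos": TCP position; "tool_rot": TCP orientation; "ft_force": force on the tool from outside, world axes, zero at the start; "moment": the same for the moment, N m; "grip_width": opening from 0.0 (shut) to 1.0 (fully open).
Only numpy, scipy, OpenCV 4.12 (cv2) and the standard library are available. Lean on these libraries where they do the work, as an engineer would, in place of code of your own. Each camera call takes 0.05 s, during which the arm holds its last target. There are 200 camera calls.

## Working session

There is one attempt and no reset: what is moved stays moved. The work goes in short steps, Python scripts to look and compute and a tool call to move; the robot and the scene stay as the last step left them, time stands still between calls to the robot, and variables do not carry over. Pictures are saved under pics/ and viewed, about 8 in all and at most 12, crops included, and the job is handed in when it is done.

Besides the shell and the picture viewer there is one more tool, called after "Call:" as name(argument=value, ...) on one line, values as JSON. carry_out: Moves the arm, as the interface text tells. Its arguments: {"type":"object","properties":{"moves":{"type":"array","items":{"type":"object","properties":{"delta_pos":{"type":"array","items":{"type":"number"}},"rotation":{"type":"array","items":{"type":"number"}}}}},"gripper":{"type":"number"},"newtons":{"type":"number"}},"required":["moves"]}

```bash
mkdir -p pics
cat > h.py <<'E'
from cell import *
import numpy as np, cv2
from scipy.spatial.transform import Rotation as R
def cam(n):
    c=read_camera(n); return c
def save(c,f): cv2.imwrite('pics/'+f,cv2.cvtColor(c['image'],cv2.COLOR_RGB2BGR))
def rot(o):
    o=np.array(o,float)
    if o.shape==(3,3): return o
    return R.from_euler('xyz',o).as_matrix() if o.size==3 else R.from_quat(o).as_matrix()
def cloud(c):
    z=c['z_map']; v,u=np.indices(z.shape)
    P=np.stack([(u-c['cx'])/c['fx']*z,(v-c['cy'])/c['fy']*z,z],-1)
    W=P@rot(c['orientation']).T+np.array(c['position']); W[z==0]=np.nan
    return W
def ray(c,u,v,h):
    d=rot(c['orientation'])@np.array([(u-c['cx'])/c['fx'],(v-c['cy'])/c['fy'],1]); p=np.array(c['position'])
    return p+d*(h-p[2])/d[2]
E
python3 - <<'E'
from h import *
print(sense())
for n in('scene','top'):
    c=cam(n); save(c,n+'1.png'); print(n,c['position'],c['orientation'],c['fx'],c['cx'],c['cy'])
    np.save(n+'.npy',cloud(c))
E
```

```text
{'time_s': 0.0, 'q': array([-1.34579251,  0.629321  ,  0.038427  ,  1.51836589, -0.02700429,
        0.99631103, -0.01998235]), 'joint_velocities': array([-0.00150459,  0.00063305,  0.00167158, -0.00051215, -0.00076437,
        0.00043928, -0.0009681 ]), 'joint_efforts': array([-1.05464009e-03, -5.63398111e+01,  1.22589670e+00, -1.93452626e+01,
        1.09190232e-02,  1.08587416e-02, -5.39411843e-06]), 'tcp_pos': array([0.18616581, 0.62216549, 0.25540573]), 'tool_rot': array([3.14158139e+00, 1.88780514e-03, 1.28001996e+00]), 'ft_force': array([-0.38505572,  0.62184528, -0.72836348]), 'moment': array([-0.01596053, -0.00314995, -0.01088427]), 'grip_width': 1.004741552030805}
scene [ 0.03713724 -0.61365381  0.49803363] [-1.96415927 -0.01247685 -0.90063978] 390.22700053427735 322.9009819649428 198.90937091945227
top [ 0.43197059 -0.14535351  1.18008428] [-2.93347622e+00 -2.53880202e-03 -1.48465417e+00] 453.6044768473664 316.87087275337336 186.2808944657582
```

View pics/top1.png

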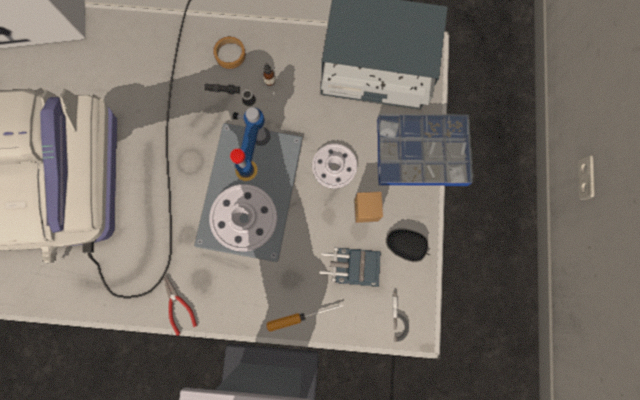

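View pics/scene1.png

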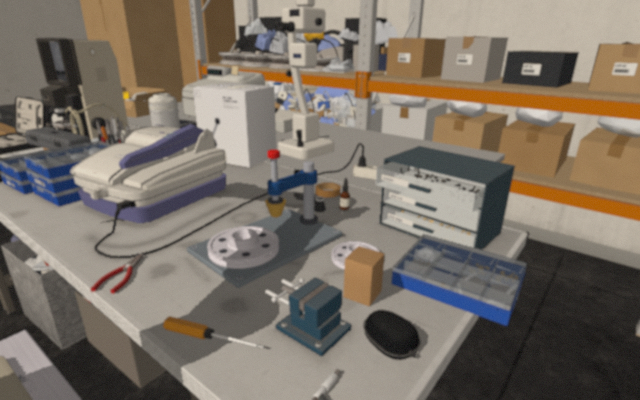

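Run:
```python
from h import *
c=cam('top'); W=cloud(c); im=c['image'].astype(int)
red=(im[...,0]>180)&(im[...,1]<60)&(im[...,2]<60)
red[:, :200]=0;red[:,300:]=0;red[250:]=0
v,u=np.nonzero(red); print('knob px',u.mean(),v.mean(),len(u),'h',np.nanmedian(W[red][:,2]))
h=np.nanmedian(W[red][:,2]); k=ray(c,u.mean(),v.mean(),h); print('knob',k)
s=cam('scene'); ims=s['image'].astype(int); Ws=cloud(s)
r2=(ims[...,0]>150)&(ims[...,1]<60)&(ims[...,2]<60); r2[:, :230]=0; r2[200:]=0;r2[:,300:]=0
v,u=np.nonzero(r2); print('scene knob',u.mean(),v.mean(),np.nanmax(Ws[r2][:,2]),np.nanmedian(Ws[r2],0))
# plate
m=(abs(W[...,2]-.015)<.006)
hsv=cv2.cvtColor(c['image'],cv2.COLOR_RGB2HSV)
for p in [(212,240),(285,150),(270,240),(225,160),(190,160)]: print(p,hsv[p[1],p[0]],W[p[1],p[0]])
# heights near pulley
hub=(abs(W[...,2]-.057)<.006); hub[:, :200]=0; hub[:,285:]=0; hub[:180]=0; hub[255:]=0
v,u=np.nonzero(hub); (a,b),r=cv2.minEnclosingCircle(np.c_[u,v].astype(np.float32)); print('hub',a,b,r,len(u),ray(c,a,b,.057))
rim=(abs(W[...,2]-.037)<.006); rim[:, :200]=0; rim[:,285:]=0; rim[:180]=0; rim[262:]=0
v,u=np.nonzero(rim); (a,b),r=cv2.minEnclosingCircle(np.c_[u,v].astype(np.float32)); print('rim',a,b,r,len(u),ray(c,a,b,.037), r*1.143/453)
print('row heights', np.round(W[216,205:285:2,2]*1000))
H=W[...,2]; 
for y0 in np.arange(-.6,.7,.1):
  print(round(y0,1),[ (lambda q: round(float(np.nanmax(q)),2) if q.size else None)(H[(abs(W[...,0]-x0)<.05)&(abs(W[...,1]-y0)<.05)]) for x0 in np.arange(.1,.9,.1)])
```

```text
knob px 236.51181102362204 155.43307086614172 127 h 0.2447231931589685
knob [0.68123283 0.04617599 0.24472319]
scene knob 271.8333333333333 153.11666666666667 0.24606385181336315 [0.67064478 0.04015122 0.24093426]
(212, 240) [ 60   4 122] [0.51419381 0.12851036 0.01367057]
(285, 150) [120   4 123] [ 0.76960484 -0.03351838  0.01156971]
(270, 240) [90 11 89] [ 0.52673264 -0.01989354  0.01709552]
(225, 160) [ 90   6 123] [0.72816409 0.12289967 0.01161946]
(190, 160) [ 16  36 161] [0.72256741 0.21883179 0.00154735]
hub 241.0 216.0 13.601571083068848 289 [0.57661549 0.05427249 0.057     ]
rim 242.1730499267578 217.58741760253906 33.81617736816406 2757 [0.57541483 0.05437408 0.037     ] 0.0853242621011292
row heights [16. 15. 35. 38. 32. 29. 32. 33. 35. 31. 36. 32. 58. 52. 42. 35. 26. 17.
 16. 14. 15. 17. 31. 54. 58. 48. 34. 35. 36. 34. 36. 33. 35. 38. 40. 37.
 12. 16. 16. 12.]
-0.6 [-0.73, -0.74, None, None, None, None, None, None]
-0.5 [-0.74, -0.74, 0.01, 0.01, 0.01, 0.01, 0.05, 0.05]
-0.4 [-0.73, -0.74, 0.01, 0.02, 0.05, 0.05, 0.05, 0.05]
-0.3 [-0.73, -0.74, 0.02, 0.09, 0.09, 0.1, 0.1, 0.05]
-0.2 [-0.02, -0.02, 0.01, 0.09, 0.09, 0.1, 0.1, 0.03]
-0.1 [0.01, 0.0, 0.03, 0.02, 0.01, 0.02, 0.03, 0.03]
-0.0 [0.0, 0.0, 0.02, 0.01, 0.06, 0.06, 0.25, 0.19]
0.1 [0.01, 0.0, 0.01, 0.01, 0.06, 0.06, 0.25, 0.19]
0.2 [0.0, -0.01, 0.02, 0.02, 0.02, 0.02, 0.02, 0.01]
0.3 [-0.74, -0.74, 0.01, 0.01, 0.01, 0.01, 0.01, 0.01]
0.4 [-0.73, -0.74, 0.01, 0.07, 0.2, 0.22, 0.22, 0.16]
0.5 [-0.74, -0.74, 0.01, 0.11, 0.2, 0.22, 0.24, 0.24]
0.6 [-0.74, -0.74, 0.01, 0.11, 0.17, 0.19, 0.21, 0.21]
```

Run:
```python
from h import *
c=cam('top'); im=c['image'][110:270,185:315]
cv2.imwrite('pics/crop1.png',cv2.cvtColor(cv2.resize(im,None,fx=4.5/1.2,fy=4.5/1.2,interpolation=cv2.INTER_CUBIC),cv2.COLOR_RGB2BGR))
```

```text
(no output)
```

View pics/crop1.png

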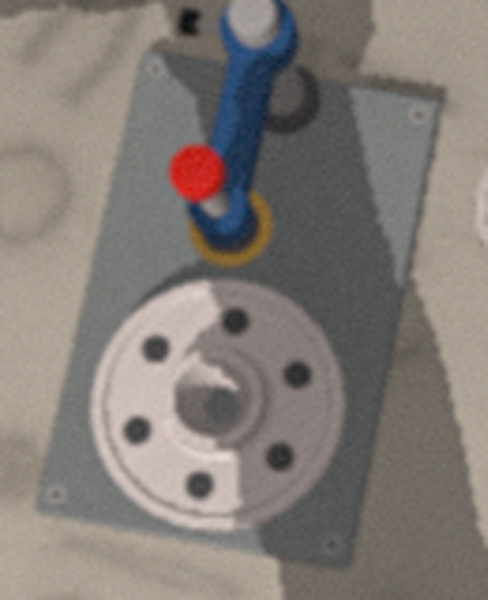

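Run:
```python
from h import *
c=cam('top')
f=lambda a,b,h: ray(c,185+(a+.5)/3.75-.5,110+(b+.5)/3.75-.5,h)[:2]
C=np.array([f(*p,.015) for p in [(150,50),(443,90),(350,568),(37,512)]]); print(C)
print('sides',[np.linalg.norm(C[i]-C[i-1]) for i in range(4)])
ax=(C[0]+C[1]-C[2]-C[3]); ax/=np.linalg.norm(ax); print('yaw',np.degrees(np.arctan2(ax[1],ax[0])))
print('axis from plate',C.mean(0)+.03*ax)
for h in(.242,.246,.25): print('knob',f(197,173,h))
print('col',f(253,15,.19), 'pulley rim',f(218,404,.037),'cone top ring',f(230,226,.11))
```

```text
[[ 0.83005329  0.13633959]
 [ 0.81832008 -0.07686461]
 [ 0.47558143 -0.04551803]
 [ 0.49467896  0.17057302]]
sides [np.float64(0.33711699300070375), np.float64(0.21352681467256576), np.float64(0.3441691260677633), np.float64(0.21693330161898378)]
yaw -5.523870456943017
axis from plate [0.68451913 0.04324468]
knob [0.68134397 0.04524529]
knob [0.68028064 0.04443257]
knob [0.67921731 0.04361986]
col [0.7982876  0.03380865] pulley rim [0.57610552 0.05294154] cone top ring [0.68294371 0.04643486]
```

Call:
carry_out(moves=[{"delta_pos":[0,-0.02,0.03]},{"delta_pos":[0.023,-0.047,0],"rotation":[0,0,0.018]},{"delta_pos":[0.023,-0.047,0],"rotation":[0,0,0.018]},{"delta_pos":[0.023,-0.047,0],"rotation":[0,0,0.018]},{"delta_pos":[0.023,-0.047,0],"rotation":[0,0,0.018]},{"delta_pos":[0.023,-0.047,0],"rotation":[0,0,0.018]},{"delta_pos":[0.023,-0.047,0],"rotation":[0,0,0.018]},{"delta_pos":[0.023,-0.047,0],"rotation":[0,0,0.018]},{"delta_pos":[0.023,-0.047,0],"rotation":[0,0,0.018]},{"delta_pos":[0.023,-0.047,0],"rotation":[0,0,0.018]},{"delta_pos":[0.023,-0.047,0],"rotation":[0,0,0.018]},{"delta_pos":[0.023,-0.047,0],"rotation":[0,0,0.018]}], gripper=0.0854)

```text
invalid input at $.moves[0]: expected keys delta_pos, rotation
```

Call:
carry_out(moves=[{"delta_pos":[0,-0.02,0.03],"rotation":[0,0,0.018]},{"delta_pos":[0.023,-0.047,0],"rotation":[0,0,0.018]},{"delta_pos":[0.023,-0.047,0],"rotation":[0,0,0.018]},{"delta_pos":[0.023,-0.047,0],"rotation":[0,0,0.018]},{"delta_pos":[0.023,-0.047,0],"rotation":[0,0,0.018]},{"delta_pos":[0.023,-0.047,0],"rotation":[0,0,0.018]},{"delta_pos":[0.023,-0.047,0],"rotation":[0,0,0.018]},{"delta_pos":[0.023,-0.047,0],"rotation":[0,0,0.018]},{"delta_pos":[0.023,-0.047,0],"rotation":[0,0,0.018]},{"delta_pos":[0.023,-0.047,0],"rotation":[0,0,0.018]},{"delta_pos":[0.023,-0.047,0],"rotation":[0,0,0.018]},{"delta_pos":[0.023,-0.047,0],"rotation":[0,0,0.018]}], gripper=0.0854)

```text
time_s: 1.8
tcp_pos: [0.4432, 0.0727, 0.2878]
tool_rot: [3.137, -0.006, 1.512]
ft_force: [1.5, 0.8, -0.0]
grip_width: 0.997
```

Call:
carry_out(moves=[{"delta_pos":[0.002,-0.002,-0.05],"rotation":[0,0,-0.01]},{"delta_pos":[0.003,-0.002,-0.05],"rotation":[0,0,-0.01]},{"delta_pos":[0.003,-0.002,-0.05],"rotation":[0,0,0]},{"delta_pos":[0.003,-0.002,-0.05],"rotation":[0,0,0]},{"delta_pos":[0.001,-0.002,-0.035],"rotation":[0,0,0]},{"delta_pos":[0,0,0],"rotation":[0,0,0]}])

```text
time_s: 2.55
tcp_pos: [0.4575, 0.061, 0.0653]
tool_rot: [3.136, -0.015, 1.481]
ft_force: [0.2, 0.4, 0.5]
grip_width: 1.004
```

Run:
```python
from h import *
print(sense()['tcp_pos'],sense()['tool_rot'])
c=cam('scene'); W=cloud(c); 
cv2.imwrite('pics/s2.png',cv2.cvtColor(cv2.resize(c['image'][150:300,130:330],None,fx=4,fy=4,interpolation=cv2.INTER_CUBIC),cv2.COLOR_RGB2BGR))
w=cam('wrist'); save(w,'w2.png'); print(w['hand_eye'])
```

```text
[0.45751729 0.0609947  0.06525611] [ 3.13631241 -0.01516222  1.48064829]
[[ 9.99999763e-01  2.15283944e-04 -6.54211672e-04 -7.25400941e-04]
 [-1.91104210e-05  9.58197833e-01  2.86106470e-01 -7.29275744e-02]
 [ 6.88458336e-04 -2.86106390e-01  9.58197610e-01 -1.17251855e-01]
 [ 0.00000000e+00  0.00000000e+00  0.00000000e+00  1.00000000e+00]]
```

View pics/s2.png

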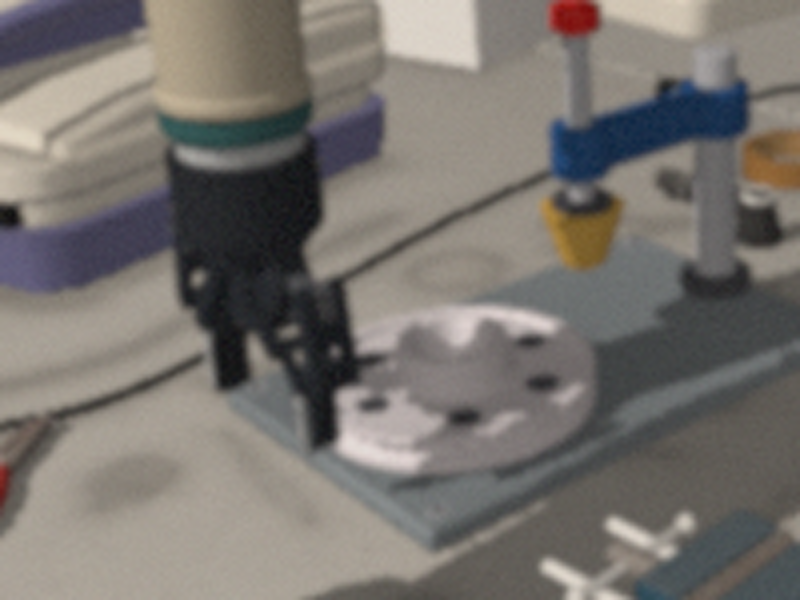

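Run:
```python
from h import *
c=cam('scene')
p=np.array(c['position'])
for (a,b,y) in [(312,450,.011),(328,446,.011),(232,388,.111)]:
    u,v=130+a/4,150+b/4
    d=ray(c,u,v,0)-p; print(p+d*(y-p[1])/d[1])
```

```text
[0.4447398 0.011     0.0565385]
[0.45464966 0.011      0.05426938]
[0.46278168 0.111      0.04967925]
```

Call:
carry_out(moves=[{"delta_pos":[0,0.002,-0.015],"rotation":[0,0,0]},{"delta_pos":[0,0,-0.012],"rotation":[0,0,0]},{"delta_pos":[0,0,-0.004],"rotation":[0,0,0]},{"delta_pos":[0,0,0],"rotation":[0,0,0]}])

```text
time_s: 3.2
tcp_pos: [0.4626, 0.065, 0.041]
tool_rot: [3.123, -0.023, 1.485]
ft_force: [-0.2, 0.3, 0.4]
grip_width: 1.003
```

Call:
carry_out(moves=[{"delta_pos":[0,-0.002,-0.005],"rotation":[-0.021,0.02,0]},{"delta_pos":[0.012,-0.001,-0.002],"rotation":[0,0,0]},{"delta_pos":[0.012,-0.001,0],"rotation":[0,0,0]},{"delta_pos":[0.012,-0.001,0],"rotation":[0,0,0]},{"delta_pos":[0.012,-0.001,0],"rotation":[0,0,0]}])

```text
time_s: 3.82
tcp_pos: [0.514, 0.0593, 0.0371]
tool_rot: [3.139, -0.004, 1.484]
ft_force: [-1.9, -0.0, -0.6]
grip_width: 0.998
```

Call:
carry_out(moves=[{"delta_pos":[0.012,-0.001,0],"rotation":[0,0,0]},{"delta_pos":[0.012,-0.001,0],"rotation":[0,0,0]},{"delta_pos":[0.012,-0.001,0],"rotation":[0,0,0]},{"delta_pos":[0.01,-0.001,0],"rotation":[0,0,0]},{"delta_pos":[0.008,0,0],"rotation":[0,0,0]},{"delta_pos":[0,0,0],"rotation":[0,0,0]}])

```text
time_s: 4.58
tcp_pos: [0.5725, 0.0547, 0.0369]
tool_rot: [3.139, -0.003, 1.484]
ft_force: [-0.8, -0.5, -0.2]
grip_width: 1.003
```

```bash
cat > loc.py <<'E'
from h import *
import sys
print(sense()['tcp_pos'],sense()['tool_rot'],sense()['ft_force'])
c=cam('top'); W=cloud(c); save(c,sys.argv[1])
im=c['image'][110:270,185:315]
cv2.imwrite('pics/c'+sys.argv[1],cv2.cvtColor(cv2.resize(im,None,fx=3.75,fy=3.75,interpolation=cv2.INTER_CUBIC),cv2.COLOR_RGB2BGR))
# rim top points in the plate area -> circle of radius 85 mm
P=W[(abs(W[...,2]-.036)<.005)]; P=P[(P[:,0]>.5)&(P[:,0]<.78)&(abs(P[:,1]-.05)<.11)][:,:2]
hull=cv2.convexHull(P.astype(np.float32))[:,0]
from scipy.optimize import least_squares
s=least_squares(lambda q:np.hypot(*(hull-q).T)-.085,[.65,.05],loss='soft_l1',f_scale=.002); print('pulley',s.x,np.abs(s.fun).mean(),len(hull))
E
python3 loc.py t3.png
```

```text
[0.5725408  0.05470709 0.03694954] [ 3.13859829 -0.00338406  1.48447253] [-0.75663379 -0.45842072 -0.18918743]
pulley [0.65529285 0.0488276 ] 0.009251928330385316 18
```

View pics/ct3.png

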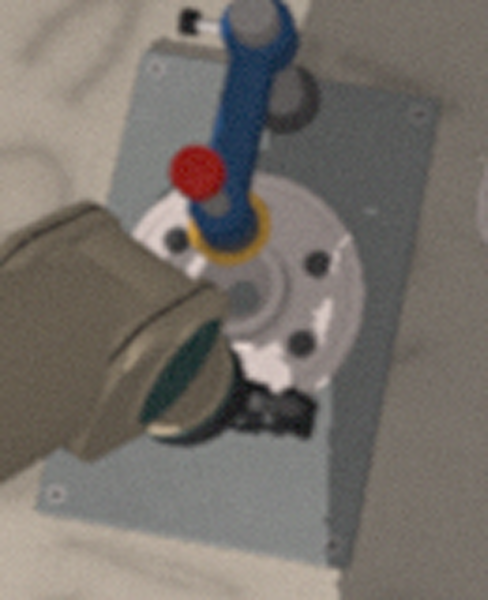

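Run:
```python
from h import *
for n in('top','scene'):
    W=cloud(cam(n)).reshape(-1,3); k=np.array([.681,.045])
    d=np.hypot(*(W[:,:2]-k).T)
    for lo,hi in[(.1,.17),(.17,.25),(.25,.3),(.3,.4),(.4,.6)]:
        m=(W[:,2]>lo)&(W[:,2]<hi)&(W[:,0]<.66)&(W[:,1]<.25)&(W[:,1]>-.2)
        if m.any(): i=np.argmin(d[m]); print(n,lo,hi,d[m][i],W[m][i],m.sum())
```

```text
top 0.1 0.17 0.021470036399586476 [0.65953595 0.04550692 0.1132251 ] 242
top 0.17 0.25 0.08838237115527914 [0.59449512 0.02687958 0.18400994] 251
top 0.25 0.3 0.10327478907764787 [0.58058494 0.02086501 0.2531587 ] 90
top 0.3 0.4 0.057858084587420436 [0.62774113 0.06760643 0.36837316] 918
top 0.4 0.6 0.07495169415951228 [0.61252383 0.07547574 0.40260862] 6192
scene 0.1 0.17 0.0213723680573946 [0.65975384 0.04268074 0.10278162] 975
scene 0.17 0.25 0.07734370009728722 [0.60367535 0.04671645 0.18656292] 1152
scene 0.25 0.3 0.0873981354613113 [0.59485688 0.03024207 0.2991505 ] 769
scene 0.3 0.4 0.08361820965026323 [0.59875468 0.02990986 0.31607166] 2086
scene 0.4 0.6 0.11097570211356675 [0.5700416  0.04695943 0.43598565] 7478
```

Call:
carry_out(moves=[{"delta_pos":[0.008,-0.001,0],"rotation":[0,0,0]},{"delta_pos":[0.007,-0.001,0],"rotation":[0,0,0]},{"delta_pos":[0.005,-0.001,0],"rotation":[0,0,0]},{"delta_pos":[0.002,0,0],"rotation":[0,0,0]},{"delta_pos":[0,0,0],"rotation":[0,0,0]}])

```text
time_s: 5.35
tcp_pos: [0.5932, 0.0519, 0.0367]
tool_rot: [-3.14, -0.004, 1.484]
ft_force: [-1.0, 0.0, 0.1]
grip_width: 0.999
```

```bash
python3 loc.py t4.png
```

```text
[0.5932304  0.05190422 0.03674037] [-3.13994399 -0.00425174  1.484317  ] [-0.98828463  0.04933363  0.14447288]
pulley [0.67700485 0.04627859] 0.0044459152368070765 24
```

View pics/ct4.png

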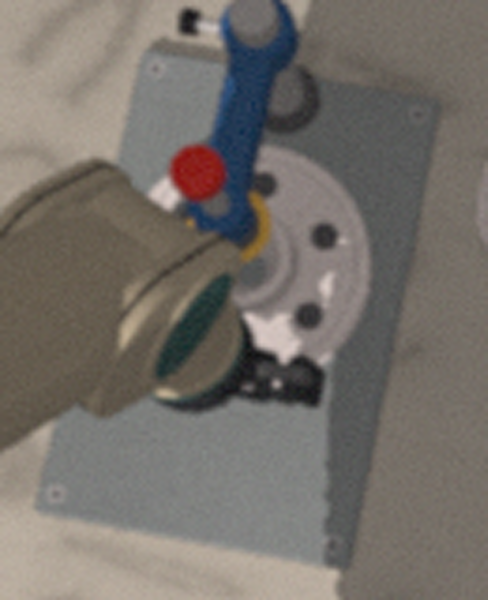

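Run:
```python
from h import *
c=cam('top'); W=cloud(c)
f=lambda a,b,h: ray(c,185+(a+.5)/3.75-.5,110+(b+.5)/3.75-.5,h)[:2]
print(f(243,274,.037))
E=np.array([f(*p,.037) for p in [(262,147),(300,157),(335,185),(360,220),(370,255),(368,295),(352,335)]])
A=np.c_[2*E,np.ones(len(E))]; x=np.linalg.lstsq(A,(E**2).sum(1),rcond=None)[0]; print(x[:2],np.sqrt(x[2]+x[0]**2+x[1]**2))
from scipy.optimize import least_squares
print(least_squares(lambda q:np.hypot(*(E-q).T)-.085,[.68,.05]).x)
```

```text
[0.66706343 0.04659716]
[0.66863145 0.04941448] 0.09022050186717584
[0.671885   0.04406797]
```

Call:
carry_out(moves=[{"delta_pos":[0.005,0,0],"rotation":[0,0,0]},{"delta_pos":[0.003,0,0],"rotation":[0,0,0]},{"delta_pos":[0,0,0],"rotation":[0,0,0]},{"delta_pos":[-0.02,0.002,0],"rotation":[0,0,0]},{"delta_pos":[-0.05,0.005,0],"rotation":[0,0,0]},{"delta_pos":[-0.05,0.005,0],"rotation":[0,0,0]},{"delta_pos":[-0.03,0.003,0.01],"rotation":[0,0,0]}])

```text
time_s: 6.32
tcp_pos: [0.4532, 0.0659, 0.0473]
tool_rot: [3.133, -0.001, 1.485]
ft_force: [0.9, 0.5, 0.1]
grip_width: 1.004
```

```bash
python3 loc.py t5.png
python3 - <<'E'
from h import *
W=cloud(cam('scene')); P=W[(abs(W[...,2]-.036)<.004)]; P=P[(P[:,0]>.56)&(P[:,0]<.78)&(abs(P[:,1]-.05)<.11)][:,:2]
from scipy.optimize import least_squares
h=cv2.convexHull(P.astype(np.float32))[:,0]
print(least_squares(lambda q:np.hypot(*(h-q).T)-.085,[.67,.05],loss='soft_l1',f_scale=.002).x, len(h))
E
```

```text
[0.45318823 0.06592888 0.04733977] [ 3.13310143e+00 -1.00630609e-03  1.48494931e+00] [0.89311869 0.46651499 0.1131841 ]
pulley [0.68307393 0.04648225] 0.0010023650443238346 44
[0.68077817 0.04556171] 38
```

View pics/ct5.png

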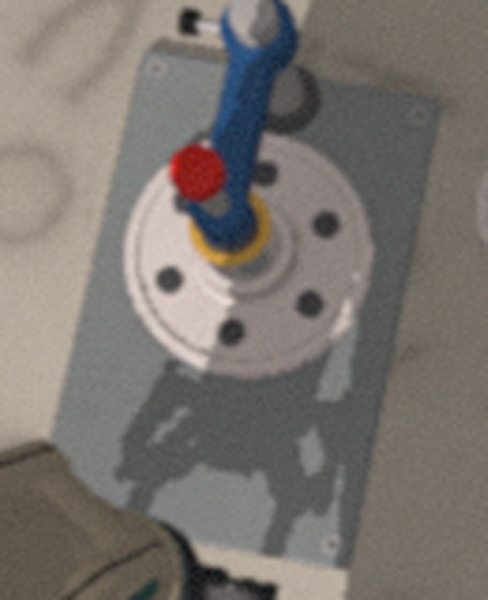

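Call:
carry_out(moves=[{"delta_pos":[0,0,0.055],"rotation":[0.008,0,0]},{"delta_pos":[0,0,0.055],"rotation":[0,0,0]},{"delta_pos":[0,0,0.055],"rotation":[0,0,0]},{"delta_pos":[0,0,0.055],"rotation":[0,0,0]},{"delta_pos":[0,0,0.055],"rotation":[0,0,0]},{"delta_pos":[0,0,0.03],"rotation":[0,0,0]},{"delta_pos":[0.04,-0.004,0],"rotation":[0,0,0]},{"delta_pos":[0.04,-0.004,0],"rotation":[0,0,0]},{"delta_pos":[0.04,-0.004,0],"rotation":[0,0,0]},{"delta_pos":[0.04,-0.004,0],"rotation":[0,0,0]},{"delta_pos":[0.04,-0.004,0],"rotation":[0,0,0]},{"delta_pos":[0,0,0],"rotation":[0,0,0]}], gripper=0, newtons=40)

```text
time_s: 7.92
tcp_pos: [0.6733, 0.0443, 0.37]
tool_rot: [3.105, -0.007, 1.488]
ft_force: [-0.7, 0.0, -0.3]
grip_width: 0.001
```

Call:
carry_out(moves=[{"delta_pos":[0.008,0.001,-0.03],"rotation":[-0.004,0.037,0]},{"delta_pos":[0,0,-0.03],"rotation":[0,0,0]},{"delta_pos":[0,0,-0.015],"rotation":[0,0,0]},{"delta_pos":[0,0,0],"rotation":[0,0,0]}])

```text
time_s: 8.43
tcp_pos: [0.6819, 0.0447, 0.2957]
tool_rot: [3.138, 0.002, 1.488]
ft_force: [0.1, 0.2, 0.6]
grip_width: -0.001
```

Run:
```python
from h import *
print(sense()['tcp_pos'],sense()['tool_rot'],sense()['ft_force'])
c=cam('scene')
cv2.imwrite('pics/s6.png',cv2.cvtColor(cv2.resize(c['image'][110:260,190:350],None,fx=4,fy=4,interpolation=cv2.INTER_CUBIC),cv2.COLOR_RGB2BGR))
```

```text
[0.68186133 0.04472386 0.29568458] [3.13757705e+00 1.50706633e-03 1.48791564e+00] [0.06668462 0.19328592 0.62680191]
```

View pics/s6.png

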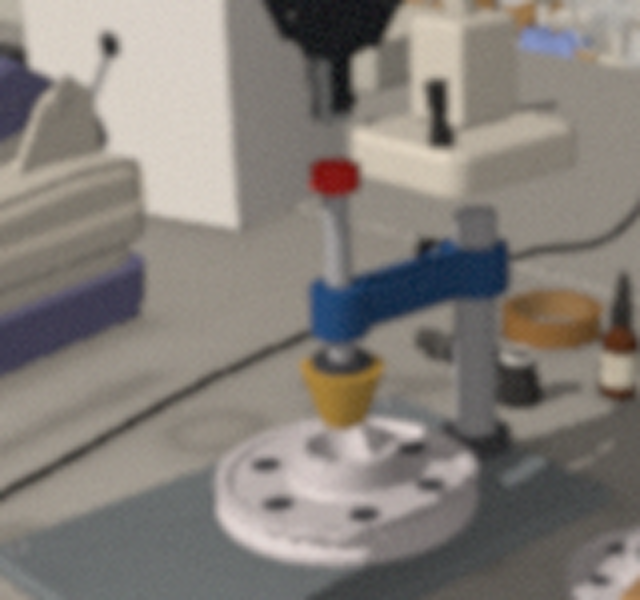

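Call:
carry_out(moves=[{"delta_pos":[0,0,-0.015],"rotation":[0,0,0]},{"delta_pos":[0,0,-0.006],"rotation":[0,0,0]},{"delta_pos":[0,0,-0.006],"rotation":[0,0,0]},{"delta_pos":[0,0,-0.006],"rotation":[0,0,0]},{"delta_pos":[0,0,-0.006],"rotation":[0,0,0]},{"delta_pos":[0,0,-0.006],"rotation":[0,0,0]},{"delta_pos":[0,0,-0.006],"rotation":[0,0,0]}])

```text
time_s: 9.35
tcp_pos: [0.6834, 0.0445, 0.2472]
tool_rot: [3.13, -0.0, 1.489]
ft_force: [-1.7, 0.3, 3.2]
grip_width: -0.003
```

Call:
carry_out(moves=[{"delta_pos":[-0.001,0,-0.006],"rotation":[0,0.01,0]},{"delta_pos":[0,0,-0.006],"rotation":[0,0,0]},{"delta_pos":[0,0,-0.005],"rotation":[0,0,0]},{"delta_pos":[0,0,-0.004],"rotation":[0,0,0]}])

```text
time_s: 9.85
tcp_pos: [0.6834, 0.0445, 0.2249]
tool_rot: [3.138, 0.001, 1.489]
ft_force: [-0.6, 0.8, 3.0]
grip_width: -0.0
```

Call:
carry_out(moves=[{"delta_pos":[0,0,-0.003],"rotation":[0,0,0]},{"delta_pos":[0,0,-0.002],"rotation":[0,0,0]},{"delta_pos":[0,0,-0.002],"rotation":[0,0,0]}])

```text
time_s: 10.22
tcp_pos: [0.6835, 0.0445, 0.2179]
tool_rot: [3.138, 0.001, 1.489]
ft_force: [-2.2, 1.4, 13.7]
grip_width: 0.002
```

Call:
carry_out(moves=[{"delta_pos":[0,0,-0.002],"rotation":[0,0,0]},{"delta_pos":[0,0,-0.001],"rotation":[0,0,0]}])

```text
time_s: 10.48
tcp_pos: [0.6834, 0.0444, 0.2179]
tool_rot: [3.137, -0.001, 1.489]
ft_force: [-1.2, 1.2, 5.7]
grip_width: 0.001
```

Call:
carry_out(moves=[{"delta_pos":[0,0,-0.006],"rotation":[0,0,0]},{"delta_pos":[0,0,-0.006],"rotation":[0,0,0]}])

```text
time_s: 10.72
tcp_pos: [0.6835, 0.0443, 0.2173]
tool_rot: [3.134, -0.006, 1.49]
ft_force: [-12.9, 3.0, 36.9]
grip_width: 0.001
```

Seated hard. Retreat and check.

Call:
carry_out(moves=[{"delta_pos":[0,0,0.01],"rotation":[0,0,0]},{"delta_pos":[0,0,0.05],"rotation":[0,0,0]},{"delta_pos":[0,0,0.05],"rotation":[0,0,0]},{"delta_pos":[-0.05,0,0.03],"rotation":[0,0,0]},{"delta_pos":[-0.05,0,0],"rotation":[0,0,0]},{"delta_pos":[-0.05,0,0],"rotation":[0,0,0]},{"delta_pos":[-0.05,0.04,0],"rotation":[0,0,0]},{"delta_pos":[0,0.05,0],"rotation":[0,0,0]},{"delta_pos":[0,0,0],"rotation":[0,0,0]}])

```text
time_s: 11.85
tcp_pos: [0.4767, 0.1334, 0.3573]
tool_rot: [3.14, -0.005, 1.488]
ft_force: [-0.7, -0.8, -0.4]
grip_width: 0.002
```

```bash
python3 loc.py t7.png
python3 - <<'E'
from h import *
c=cam('scene'); W=cloud(c); t=cam('top'); T=cloud(t)
for n,k,w in(('scene',c,W),('top',t,T)):
    im=k['image'].astype(int); r=(im[...,0]>120)&(im[...,1]<60)&(im[...,2]<60)&(np.hypot(w[...,0]-.68,w[...,1]-.045)<.05)&(w[...,2]>.1)
    v,u=np.nonzero(r); print(n,r.sum(),np.nanpercentile(w[r][:,2],[5,50,95]),ray(k,u.mean(),v.mean(),np.nanmedian(w[r][:,2])))
P=W[(abs(W[...,2]-.036)<.004)]; P=P[(P[:,0]>.56)&(P[:,0]<.78)&(abs(P[:,1]-.05)<.11)]
A=np.c_[P[:,:2]-P[:,:2].mean(0),np.ones(len(P))]; print('rim plane',np.linalg.lstsq(A,P[:,2],rcond=None)[0])
cv2.imwrite('pics/s7.png',cv2.cvtColor(cv2.resize(c['image'][110:360,190:440],None,fx=2.4,fy=2.4,interpolation=cv2.INTER_CUBIC),cv2.COLOR_RGB2BGR))
E
```

```text
[0.47669478 0.13337783 0.35728242] [ 3.14004197 -0.00462166  1.48844359] [-0.67063059 -0.78693782 -0.42261995]
pulley [0.68296884 0.04690093] 0.0011930183230623873 43
scene 71 [0.17839001 0.18810111 0.1931936 ] [0.67022697 0.03616411 0.18810111]
top 129 [0.18850367 0.19215503 0.1952556 ] [0.68072977 0.04486205 0.19215503]
rim plane [0.0018684  0.00102941 0.03560641]
```

View pics/s7.png

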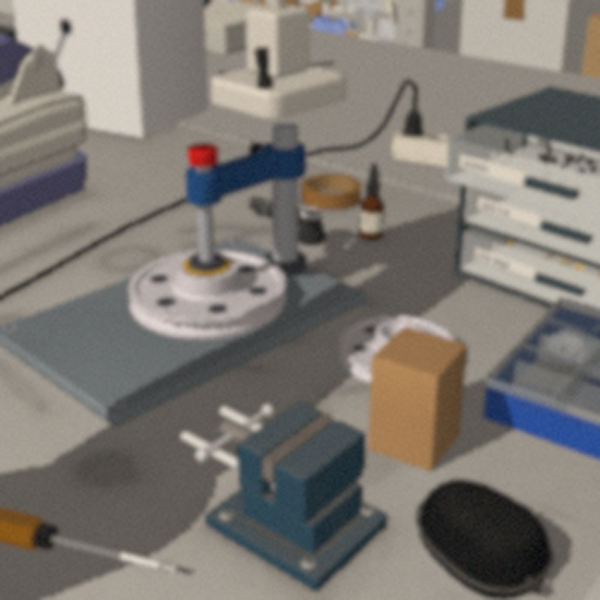

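```bash
python3 -c "from cell import *; print(hand_in())"
```

```text
the job is handed in; nothing more can be done
None
```

I slid the pulley flat along the plate with the two open fingers until its bore was under the cone, about 106 mm. Then I pressed the knob down with closed fingers until it stopped at a wrist force of 37 N, backed the arm off and handed the job in. It took about 12 s of robot time.

**Spindle:** the knob top stood at about 0.192 to 0.193 m, which puts the spindle at about 57 mm, inside the 53 to 58.5 mm window. The last picture shows the cone seated in the hub.

**Centring:** the pulley rim fitted to about (0.683, 0.047). The axis estimates (knob, plate corners, cone ring) ran from x 0.680 to 0.685 and y 0.043 to 0.046. That agrees only to about 2–4 mm, so my cameras cannot prove the 2.5 mm limit. The firm stop at the seated depth is the better evidence.

**Flatness:** the plane fitted to the rim was tilted by only about 0.002 rad, at 36 mm height, as expected for a pulley lying on the plate.

**Rest of the scene:** the arm never went near the carton or the case, and they look unmoved in the last picture. The robot was touching nothing at hand-in.

No check failed outright. The scene camera's knob position was about 10 mm off the top camera's, because it sees the knob's side rather than its top face.

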